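# Hook up the drop guard of the tube test bay

### The arm

A 6-joint arm with a two-finger parallel gripper is mounted at the origin on the work surface. World frame = base frame: x ahead of the robot, y to its left, z up, the work surface at z = 0. Lengths are in m, angles in degrees, forces in N, time in s.
With the tool pointing down it reaches from about 0.375 to 0.9 m from the base axis. Payload 3.1 kg.
Tool frame: the origin (TCP) lies on the centre line of the jaws, within the pads' length; the fingertips stand 25 mm ahead of it and the grasp point (between the pads) lies 6 mm ahead of it; z points along the fingers, y is the line along which they close (so a half turn about z gives the same grasp; the last joint's range is limited). The gripper opens to 87 mm and grips with 3 to 60 N. Pads are 19 mm wide; open, the fingers measure 117 mm over their backs; the gripper's body (75 mm by 190 mm) begins 51 mm behind the grasp point.
Start: joints at [-76.748, 30.224, 82.088, -0, 67.689, -10.227], TCP at [0.249, -0.573, 0.248] pointing down, gripper open.
Joint ranges: [-176.69, 176.69], [-43.24, 126.21], [12.49, 139.97], [-82, 262], [0, 151.66], [-163.58, 163.58]. Speed limits (degrees/s): [159.86, 159.86, 180, 180, 180, 180].

### API

Orientations are given as a 3x3 rotation matrix whose columns are the frame's x, y, z axes.
In Python, from rig import bot, cams, models gives the robot as it stands. The module is installed in compiled form; this text tells all that it offers.
- The arm moves only by the shell command python3 -m handwheel 'ROWS' [OPENING]. ROWS is JSON, a list of rows, each a list of 6 numbers: the shift along the world's x, y, z each as a share of 1 m, from -1 to 1, then the turn, a rotation vector about the world's x, y, z each as a share of 2 rad, from -1 to 1. In form: [[dx, dy, dz, wx, wy, wz], ...]. A call has exactly 8 rows; each row is the pose to reach, as a shift and turn from the pose commanded when the call began; what a row does not reach only later rows make up. A row lasts 1/12 s, in which the tool goes at most 41.7 mm and 7.16 degrees, less where a joint would pass 70% of its speed; a pose out of reach is approached as far as the arm can. A call with a number of a shift or a turn outside -1 to 1 is refused whole. A call with a gripper value outside its range is refused whole. OPENING is the opening, from -1 (shut) to 1 (fully open), so that 0 is half open, set as the call begins (- or left out, the last holds). The fingers move at their own pace and stop on an object; the grip force is fixed at half the most. Time passes only in rows, so rows that repeat a pose let the fingers close, or fill a call up. It gives the time, the measured TCP pose, the force, the opening and the grip force at its end, in the units of the state.
- bot.read_state(): the state, without advancing time (a new reading comes with each control period).
- cams.capture(name): name is "side" or "top" or "wrist"; returns (picture, depth): 400x640x3 uint8, blue, green, red; 400x640 float32, m along the optical axis (not along the pixel's ray), 0 where there is no reading.
- cams.calibration(name): a dict with "mtx" (3x3 intrinsics, pixels), "R" (3x3) and "t" (3): a world point X has camera coordinates R X + t; the wrist camera has in their place "tool_from_camera" (4x4, takes a point from camera to tool coordinates, whose origin is the TCP and whose axes are the flange's). Camera axes: x right, y down, z forward; pixel columns grow to the right and rows downward; lengths in m; the calibration is good to about 2 mm. A picture is of the moment at which its call begins: read the wrist's pose just before it. calibration takes no time and is no camera call.
- bot.hand_in(): hands the job in; it is judged then, once.
Trained networks look in the newest picture that a camera, given by its name, has taken for a name from the list of things; names that differ only in an ending like _2 or _b are one class to them, and where a whole thing is asked for, a point or a joint stands for the part that bears it (a point fixed in the world has none). Each returns a list of dicts, best first, with "conf" (0 to 1); they miss things now and then, are a little off and sometimes report something else, mostly with a low value. They report only what shows in the picture. A call takes as long as a camera call.
- models.spot_in(query, camera): "position" ([column, row] in pixels, amid what is visible of it).
- models.tip_of(query, camera): "position" ([column, row] in pixels: a listed point, or the origin of a listed thing).
The state is a dict: "time_s": time; "joint_positions": joint angles; "qvel": joint speeds; "tau": joint torques, N m; "position": TCP position; "tcp_rot": TCP orientation; "force": force on the tool from outside, world axes, zero at the start; "moment": the same for the moment, N m; "opening": opening from 0.0 (shut) to 1.0 (fully open); "grasp_force": force on a finger pad.
Only numpy, scipy, OpenCV 4.12 (cv2) and the standard library are available. Lean on these libraries where they do the work, as an engineer would, in place of code of your own. Each camera call takes 0.05 s, during which the arm holds its last target. There are 200 camera calls.

### The job

Open the tube test bay: lift its drop guard by the leaning stay bar, then swing the bar's hook into the notch of the catch plate and let it down over the notch's lip, so that the guard hangs open by itself on the upright bar. Do not let the guard drop at any time, and leave the brass canister, the tube rack and the socket saver where they are.

Things in the scene. Friction and masses are not known exactly. Their poses are not given: they have to be found in the camera images.
- bay: Tube test bay: grey steel box 206 mm wide, 105 mm high, on a dark base plate 220 x 200 mm, fixed to the counter; black selector knob on its roof. Origin: on the counter midway between two square guard posts (16 mm thick, 180 mm high, at y = -98 and +98 mm) at its open front. Own axes: x into the bay, away from the operator; y along the front, towards the catch plate; z up.
- post_top (a point): Centre of the top of the guard post at the bay's +y. The catch plate is clamped to the front (-x) of this post and stands up above it: an aluminium strip 16 mm thick (bay x = -26 to -10 mm), 30 mm wide in y, 141 mm high. Its notch goes right through it in x and opens sideways in its near face, which looks to -y at the stay bar.
- plate_face (a point): Nominal middle of the notch lip's top edge on the plate's near face: bay x -18, y +80, z 228 mm. The true plate is clamped up to 21 mm higher or lower, unmeasured: feel or look for it. Notch: mouth 22 mm high above the lip; lip 6 mm thick in y, 9 mm high over the floor; pocket behind it 18 mm wide, then a back wall. A solid head 30 mm high closes it above.
- guard_panel (a joint): Lift of the drop guard in m: 0 fully down, top stop at 0.100; slides straight up between the posts. It is a clear pane in a steel surround, 178 mm wide, 80 mm high, 0.35 to 0.65 kg (the bar 0.1 more). Nothing holds it up: let go, it falls. Hooked up on the lip it reads 0.042 to 0.084, according to the height of the notch.
- stay_bar (a joint): Lean of the stay bar in rad: 0 upright, positive leaning to the bay's -y, away from the catch plate; stops at -0.15 and +0.5. Hinge along the bay's x at x -18, y +67, z 90 mm + guard lift; it is a little stiff (0.06 N m), so the bar stays as left. Leaning about 0.26 the hook's tooth touches the plate's near face; with the slot over the lip the bar leans between -0.05 and 0.045.
- bar_slot (a point): Top middle of the slot in the stay bar's hook, 75 mm up the bar from the hinge, 15 mm to +y of its middle line. The bar is a steel strap 16 mm wide, 6 mm thick. On its +y edge an arm 6 mm high, 24 mm long, lies above the slot; at the arm's end a tooth 10 mm wide points down 7 mm. Slot 14 mm wide, open below; hook 10 mm thick in x. Site z points up along the bar.
- bar_grip (a point): Centre of the black grip paddle on top of the stay bar, 158 mm from the hinge: 24 mm wide (bay y when upright), 14 mm thick (bay x: pinch it across this), 42 mm long along the bar. The point's z axis points up along the bar, its x is the hinge axis.
- canister: Brass screw-top canister, 82 mm across, 110 mm high, loose; origin under its centre. Leave alone.
- tube_rack: Wooden upright rack with three slim glass tubes in spring clips, 70 x 150 mm, 152 mm high, loose; origin under its centre. Leave alone.
- saver: Red plastic socket saver, stepped round plug 48 mm across, 60 mm high, loose; origin under its centre. Leave alone.

How it is judged:
By the outcome, as a careful person would: the job done as asked, in the order asked, and still so for the second after the job is handed in, with the robot touching nothing.
It also fails if it takes over 72 s, if anything falls off the work surface, if the arm or the gripper's body presses on something with over 40 N, if the wrist force passes 120 N, or if a joint passes its speed limit or range.

## Working session

There is one attempt and no reset: what is moved stays moved. The work goes in short steps, Python scripts to look and compute and a shell command to move; the robot and the scene stay as the last step left them, time stands still between calls to the robot, and variables do not carry over. Pictures are saved under pics/ and viewed, at most 10 in all, crops included, and the job is handed in when it is done.

```bash
mkdir -p pics
cat > h.py <<'E'
import numpy as np, cv2
from rig import bot,cams,models
def world(cam,uv,d,st=None):
    c=cams.calibration(cam);K=np.array(c["mtx"])
    p=np.linalg.inv(K)@np.array([uv[0],uv[1],1.])*d
    if cam=="wrist":
        T=np.array(c["tool_from_camera"]);p=T[:3,:3]@p+T[:3,3]
        return np.array(st["tcp_rot"])@p+np.array(st["position"])
    return np.array(c["R"]).T@(p-np.array(c["t"]))
def proj(cam,X):
    c=cams.calibration(cam);p=np.array(c["R"])@X+np.array(c["t"]);p=np.array(c["mtx"])@p;return p[:2]/p[2]
E
python3 - <<'E'
from h import *
np.set_printoptions(precision=3,suppress=True)
for cam in("side","top"):
    im,d=cams.capture(cam);cv2.imwrite(f"pics/{cam}1.png",im);np.save(f"pics/{cam}1.npy",d)
    c=cams.calibration(cam);print(cam,-np.array(c["R"]).T@np.array(c["t"]),np.array(c["R"])[2])
    for q in("bay","post_top","plate_face","bar_slot","bar_grip","canister","tube_rack","saver"):
        for r in models.tip_of(q,cam)[:2]:
            u,v=np.round(r["position"]).astype(int)
            dd=d[v,u] if 0<=v<400 and 0<=u<640 else 0
            print(q,round(r["conf"],2),u,v,world(cam,(u,v),dd) if dd>0 else None)
s=bot.read_state();print(s["time_s"],s["position"],s["tcp_rot"],s["opening"])
E
```

```text
side [0.206 0.849 0.888] [ 0.26  -0.738 -0.622]
bay 0.62 312 245 [ 0.555 -0.049  0.011]
post_top 0.63 285 208 [0.586 0.03  0.179]
plate_face 0.89 295 191 [ 0.621 -0.109  0.121]
bar_slot 0.84 306 208 [0.547 0.005 0.171]
bar_grip 0.71 321 175 [ 0.531 -0.051  0.228]
canister 0.92 374 191 [ 0.463 -0.299  0.029]
tube_rack 0.86 227 371 [0.582 0.35  0.012]
tube_rack 0.2 342 334 [0.396 0.195 0.021]
saver 0.98 340 335 [0.4   0.197 0.018]
top [0.212 0.011 1.445] [ 0.216 -0.016 -0.976]
bay 0.71 333 189 [ 0.551 -0.065  0.017]
post_top 0.83 298 167 [0.556 0.035 0.266]
plate_face 0.9 306 173 [0.61  0.016 0.01 ]
bar_slot 0.77 312 181 [ 0.551 -0.001  0.134]
bar_grip 0.63 335 173 [ 0.537 -0.061  0.256]
canister 0.82 422 213 [ 0.443 -0.311  0.11 ]
tube_rack 0.65 205 180 [0.577 0.309 0.115]
saver 0.71 257 240 [0.401 0.171 0.06 ]
0.9 [ 0.249 -0.573  0.248] [[ 0.917  0.398  0.   ]
 [ 0.398 -0.917 -0.   ]
 [ 0.     0.    -1.   ]] 0.9996036249792197
```

Run:
```python
import cv2,numpy as np
a=cv2.imread("pics/side1.png")[130:290,220:420];b=cv2.imread("pics/top1.png")[110:270,220:420]
cv2.imwrite("pics/c1.png",cv2.resize(np.vstack([a,b])[:, :],None,fx=1,fy=1))
cv2.imwrite("pics/c1.png",np.hstack([cv2.resize(a,(400,320),interpolation=3),cv2.resize(b,(400,320),interpolation=3)]))
```

```text
(no output)
```

View pics/c1.png

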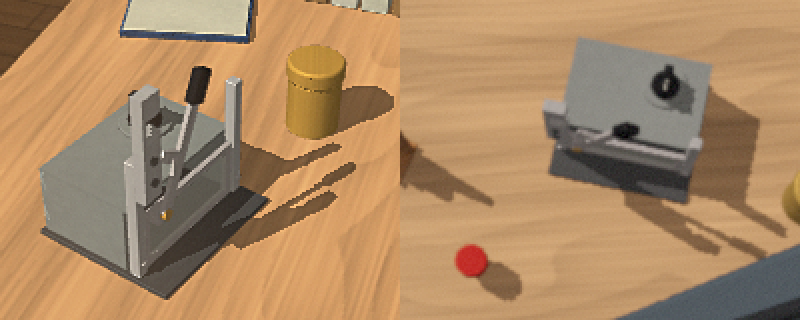

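View pics/side1.png

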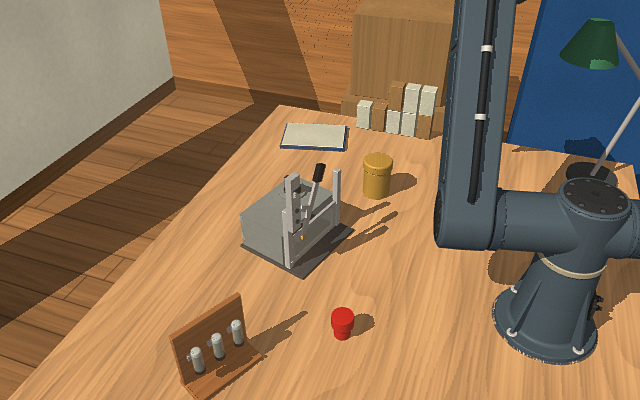

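```bash
cat >> h.py <<'E'
def B(p,x):  # bay->world; p=(x,y,yaw)
    c,s=np.cos(p[2]),np.sin(p[2]);return np.array([p[0]+c*x[0]-s*x[1],p[1]+s*x[0]+c*x[1],x[2]])
def bar(a,h,th,l): # bay coords of bar point: a to +y, h up the bar
    return np.array([-.018,.067+a*np.cos(th)-h*np.sin(th),.09+l+h*np.cos(th)+a*np.sin(th)])
E
python3 - <<'E'
from h import *
from scipy.optimize import least_squares
np.set_printoptions(precision=4,suppress=True)
obs=[("side",[0,-.098,.18],(336.5,170)),("top",[0,-.098,.18],(366,182.5)),
("side",[0,.098,.18],(285,208)),("top",[0,.098,.18],(298,167)),("side",[0,0,0],(312,245)),("top",[0,0,0],(333,189)),
("side",[-.008,-.098,0],(338.5,225)),("side",[-.008,.098,0],(287.5,267.5)),
("side","g",(321,175)),("top","g",(335,173)),("side","s",(306,208)),("top","s",(312,181))]
def res(p):
    r=[]
    for c,x,uv in obs:
        X=bar(0,.158,p[3],0) if x=="g" else bar(.015,.075,p[3],0) if x=="s" else x
        r+=list(proj(c,B(p,X))-uv)
    return np.array(r)
f=least_squares(res,[.555,-.05,0,.4],loss="soft_l1",f_scale=2)
print(f.x,np.degrees(f.x[2]));print(res(f.x).reshape(-1,2))
print("grip",B(f.x,bar(0,.158,f.x[3],0)))
for z in(.207,.228,.249):print(z,proj("side",B(f.x,[-.026,.08,z])))
E
```

```text
[ 0.5558 -0.0582 -0.3073  0.4889] -17.607531172418696
[[ 0.3562 -0.4052]
 [ 0.9379 -0.254 ]
 [-0.5654  1.2561]
 [ 0.2693 -1.4162]
 [ 0.8391  0.8555]
 [-2.5801  0.0657]
 [-0.4115  2.1938]
 [ 2.8335  1.5687]
 [-1.0225 -3.0071]
 [-0.8223  2.9215]
 [ 0.029  -1.4906]
 [ 3.1499 -3.3077]]
grip [ 0.5365 -0.0596  0.2295]
0.207 [298.4162 199.904 ]
0.228 [298.138  192.1046]
0.249 [297.8531 184.1191]
```

```bash
cat >> h.py <<'E'
from scipy.spatial.transform import Rotation as Ro
P0=np.array([.5558,-.0582,-.3073])
def rot(th,p=P0,tilt=0): # tool R: z down the bar, y along bay x; tilt leans z toward bay +x
    c,s=np.cos(p[2]),np.sin(p[2]);Rb=np.array([[c,-s,0],[s,c,0],[0,0,1]])
    z=np.array([0,np.sin(th),-np.cos(th)]);y=np.array([1.,0,0]);R=np.column_stack([np.cross(y,z),y,z])
    return Rb@Ro.from_rotvec([0,-tilt,0]).as_matrix()@R
def rows(R,tcp,st=None):
    st=st or bot.read_state()
    w=Ro.from_matrix(R@np.array(st["tcp_rot"]).T).as_rotvec()/2
    return np.round(np.r_[np.array(tcp)-st["position"],w],4)
E
python3 - <<'E'
from h import *
np.set_printoptions(precision=4,suppress=True)
c=cams.calibration("wrist");T=np.array(c["tool_from_camera"]);print(T,c["mtx"])
for t in(0,.6,.8):
    R=rot(0,tilt=t)
    # choose tcp so that camera sees target at 0.25 m on axis
    tgt=B(P0,[-.026,.08,.235]); cam=tgt-.25*(R@T[:3,2]); tcp=cam-R@T[:3,3]
    print(t,R[:,2],"cam",cam,"tcp",tcp,rows(R,tcp))
E
```

```text
[[ 0.0001 -0.9582 -0.2862  0.0789]
 [ 1.      0.0003 -0.0004 -0.0006]
 [ 0.0004 -0.2862  0.9582 -0.1363]
 [ 0.      0.      0.      1.    ]] [[292.1111   0.     321.3386]
 [  0.     292.1111 202.7617]
 [  0.       0.       1.    ]]
0 [ 0.  0. -1.] cam [0.5769 0.0941 0.4745] tcp [0.5536 0.0187 0.3382] [0.3046 0.592  0.0906 0.     0.     0.4269]
0.6 [ 0.5382 -0.1708 -0.8253] cam [0.448  0.135  0.4328] tcp [0.498  0.0364 0.3205] [ 0.2489  0.6096  0.073  -0.207  -0.2294  0.4137]
0.8 [ 0.6838 -0.217  -0.6967] cam [0.4131 0.1461 0.402 ] tcp [0.4829 0.0412 0.3074] [ 0.2338  0.6144  0.0598 -0.2759 -0.3057  0.4033]
```

```bash
python3 -m handwheel '[[0.02,0.04,0.06,0,0,0.05],[0.188,0.653,0.113,-0.276,-0.306,0.403],[0.188,0.653,0.113,-0.276,-0.306,0.403],[0.188,0.653,0.113,-0.276,-0.306,0.403],[0.188,0.653,0.113,-0.276,-0.306,0.403],[0.188,0.653,0.113,-0.276,-0.306,0.403],[0.188,0.653,0.113,-0.276,-0.306,0.403],[0.188,0.653,0.113,-0.276,-0.306,0.403]]' 1
python3 - <<'E'
from h import *
print(rows(rot(0,tilt=.8),[.438,.08,.361]))
E
```

```text
time_s: 1.57
position: [0.3349, -0.284, 0.3147]
tcp_rot: [[0.457, 0.709, 0.537], [0.887, -0.402, -0.225], [0.056, 0.579, -0.813]]
force: [1.1, 0.6, 0.7]
opening: 1.001
grasp_force: 0.0
[ 0.1031  0.364   0.0463 -0.0607 -0.0731  0.0815]
```

```bash
python3 -m handwheel '[[0.103,0.364,0.046,-0.06,-0.073,0.081],[0.103,0.364,0.046,-0.06,-0.073,0.081],[0.103,0.364,0.046,-0.06,-0.073,0.081],[0.103,0.364,0.046,-0.06,-0.073,0.081],[0.103,0.364,0.046,-0.06,-0.073,0.081],[0.103,0.364,0.046,-0.06,-0.073,0.081],[0.103,0.364,0.046,-0.06,-0.073,0.081],[0.103,0.364,0.046,-0.06,-0.073,0.081]]'
python3 -m handwheel '[[0.01,0.04,0,0,0,0],[0.01,0.04,0,0,0,0],[0.01,0.04,0,0,0,0],[0.01,0.04,0,0,0,0],[0.01,0.04,0,0,0,0],[0.01,0.04,0,0,0,0],[0.01,0.04,0,0,0,0],[0.01,0.04,0,0,0,0]]'
python3 - <<'E'
from h import *
np.set_printoptions(precision=4,suppress=True)
s=bot.read_state();im,d=cams.capture("wrist");cv2.imwrite("pics/w1.png",im);np.save("pics/w1.npy",d)
import json;json.dump({k:np.array(s[k]).tolist() for k in("position","tcp_rot")},open("pics/w1.json","w"))
print(s["position"])
for q in("post_top","plate_face","bar_slot","bar_grip"):
    for r in models.tip_of(q,"wrist")[:1]:
        u,v=np.round(r["position"]).astype(int);print(q,round(r["conf"],2),u,v,d[v,u],world("wrist",(u,v),d[v,u],s))
E
```

```text
time_s: 2.23
position: [0.3957, -0.0587, 0.3371]
tcp_rot: [[0.309, 0.681, 0.664], [0.951, -0.222, -0.215], [0.001, 0.698, -0.716]]
force: [-0.0, -0.8, -1.0]
opening: 1.001
grasp_force: 0.0
time_s: 2.9
position: [0.4055, -0.0211, 0.3364]
tcp_rot: [[0.312, 0.681, 0.662], [0.95, -0.224, -0.217], [0.001, 0.697, -0.717]]
force: [0.2, -0.4, 0.6]
opening: 1.0
grasp_force: 0.0
[ 0.4055 -0.0211  0.3364]
post_top 0.74 342 100 0.29694998 [0.5663 0.0255 0.2233]
plate_face 0.94 342 100 0.29694998 [0.5663 0.0255 0.2233]
bar_slot 0.96 300 131 0.3370774 [ 0.5466 -0.0019  0.1683]
bar_grip 0.74 344 180 0.30287153 [ 0.5317 -0.0465  0.2374]
```

View pics/w1.png

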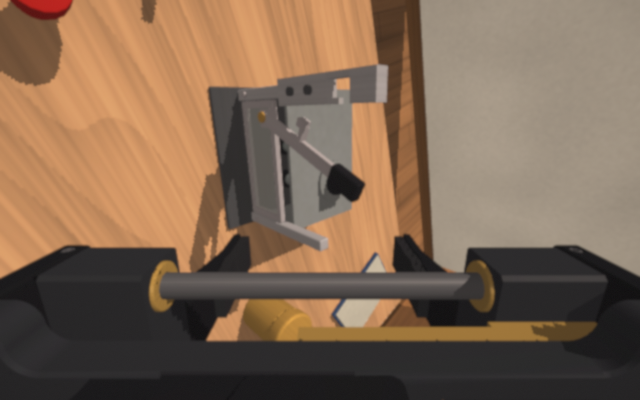

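Run:
```python
import cv2
a=cv2.imread("pics/w1.png")[60:130,240:400]
cv2.imwrite("pics/c2.png",cv2.resize(a,None,fx=5,fy=5,interpolation=2))
```

```text
(no output)
```

View pics/c2.png

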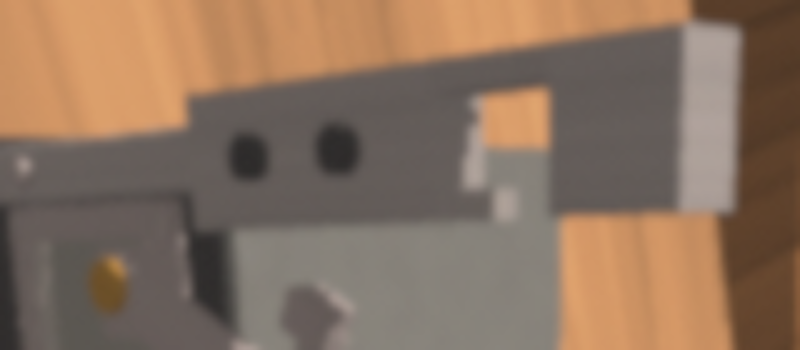

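```bash
cat > fit.py <<'E'
from h import *
import json
from scipy.optimize import least_squares
np.set_printoptions(precision=4,suppress=True)
st=json.load(open("pics/w1.json"));c=cams.calibration("wrist");K=np.array(c["mtx"]);T=np.array(c["tool_from_camera"])
def pw(X):
    p=np.array(st["tcp_rot"]).T@(X-np.array(st["position"]));p=T[:3,:3].T@(p-T[:3,3]);p=K@p;return p[:2]/p[2]
obs=[("side",[0,-.098,.18],(336.5,170)),("top",[0,-.098,.18],(366,182.5)),("side",[0,0,0],(312,245)),("top",[0,0,0],(333,189)),
("side","g",(321,175)),("top","g",(335,173)),("side","s",(306,208)),("top","s",(312,181))]
F=-.026;W=[([F,.11,-.089],(278,79.4)),([F,.08,-.089],(278.6,106)),([F,.11,.052],(376.6,64.4)),([F,.08,.052],(375.4,102.4)),
([-.01,.11,.052],(388.4,65)),([-.01,.08,.052],(387,102.6)),([F,.08,0],(338,103.6)),([F,.086,0],(338.4,98)),([F,.08,.022],(350.4,102.4)),([F,.104,.022],(350,77.6)),
([F,.086,-.009],(332.4,98)),([F,.104,-.009],(335.6,79))]
def res(p):
    r=[]
    for cc,x,uv in obs:
        X=bar(0,.158,p[3],0) if x=="g" else bar(.015,.075,p[3],0) if x=="s" else x
        r+=list(proj(cc,B(p,X))-uv)
    for x,uv in W: r+=list((pw(B(p,[x[0],x[1],x[2]+p[4]]))-uv))
    for x,uv in((bar(0,.158,p[3],0),(344,180)),(bar(.015,.075,p[3],0),(300,131)),([0,-.098,.18],(323,242))): r+=list(pw(B(p,x))-uv)
    return np.array(r)
f=least_squares(res,[.555,-.05,-.3,.4,.228],loss="soft_l1",f_scale=1.5)
print(f.x);print(res(f.x).reshape(-1,2).round(1).tolist())
print("grip",B(f.x,bar(0,.158,f.x[3],0)))
E
python3 fit.py
```

```text
[ 0.5538 -0.0582 -0.2882  0.4201  0.2246]
[[0.5, -0.5], [1.1, -0.2], [1.6, 1.0], [-2.5, 0.7], [-2.7, -2.7], [-4.2, 2.4], [-0.1, -0.6], [1.5, -2.8], [-0.4, -0.5], [0.7, 0.1], [1.7, -0.3], [1.6, -0.2], [0.8, 0.7], [0.6, -0.4], [-4.7, 0.3], [-5.1, -0.5], [0.0, 0.9], [0.6, -2.2], [-5.7, -0.1], [-9.2, -0.6], [1.8, 0.6], [1.2, 1.2], [0.8, 3.5]]
grip [ 0.5373 -0.0506  0.2343]
```

```bash
sed -i 's/(\[F,.08,0\],(338,103.6)),(\[F,.086,0\],(338.4,98)),/([-.01,.08,0],(343,103.6)),/; s/,$//' fit.py; sed -i 's/(\[F,.086,-.009\],(332.4,98)),(\[F,.104,-.009\],(335.6,79))\]/]/' fit.py; sed -i 's/(350,77.6))$/(350,77.6)),/' fit.py
cat >> fit.py <<'E'
R=rot(f.x[3],f.x);g=B(f.x,bar(0,.158,f.x[3],0))
for k in(.1,.0):print("rows",k,rows(R,g-R[:,2]*(.006+k)),"tcp",g-R[:,2]*(.006+k))
E
python3 fit.py
```

```text
fit.py:8: SyntaxWarning: 'tuple' object is not callable; perhaps you missed a comma?
  obs=[("side",[0,-.098,.18],(336.5,170)),("top",[0,-.098,.18],(366,182.5)),("side",[0,0,0],(312,245)),("top",[0,0,0],(333,189))
fit.py:10: SyntaxWarning: 'tuple' object is not callable; perhaps you missed a comma?
  F=-.026;W=[([F,.11,-.089],(278,79.4)),([F,.08,-.089],(278.6,106)),([F,.11,.052],(376.6,64.4)),([F,.08,.052],(375.4,102.4))
Traceback (most recent call last):
  File "fit.py", line 8, in <module>
    obs=[("side",[0,-.098,.18],(336.5,170)),("top",[0,-.098,.18],(366,182.5)),("side",[0,0,0],(312,245)),("top",[0,0,0],(333,189))
                                                                                                         ~~~~~~~~~~~~~~~~~~~~~~~~~
TypeError: 'tuple' object is not callable
```

```bash
sed -i 's/(333,189))$/(333,189)),/; s/(375.4,102.4))$/(375.4,102.4)),/' fit.py; python3 fit.py
```

```text
[ 0.5532 -0.0578 -0.2818  0.4191  0.2246]
[[0.5, -0.5], [1.1, -0.2], [1.7, 1.2], [-2.6, 0.9], [-2.5, -2.6], [-4.3, 2.6], [0.2, -0.4], [1.3, -2.5], [-1.4, -0.6], [-0.1, 0.0], [0.7, -0.5], [0.8, -0.2], [-0.1, 0.3], [-0.2, -0.6], [0.3, 0.1], [-0.8, 0.8], [-0.3, -2.4], [1.4, 0.5], [0.6, 1.1], [0.8, 3.4]]
grip [ 0.5367 -0.0502  0.2343]
rows 0.1 [ 0.1192 -0.0703 -0.0052  0.3021  0.3042  0.0979] tcp [ 0.5247 -0.0916  0.3312]
rows 0.0 [ 0.1305 -0.0312 -0.0965  0.3021  0.3042  0.0979] tcp [ 0.536  -0.0525  0.2398]
```

```bash
python3 -m handwheel '[[0.03,-0.018,0.02,0.038,0.038,0.012],[0.05,-0.035,0.03,0.09,0.09,0.03],[0.07,-0.05,0.02,0.15,0.15,0.05],[0.09,-0.06,0.01,0.2,0.2,0.065],[0.119,-0.07,0,0.302,0.304,0.098],[0.119,-0.07,-0.005,0.302,0.304,0.098],[0.119,-0.07,-0.005,0.302,0.304,0.098],[0.119,-0.07,-0.005,0.302,0.304,0.098]]'
python3 -m handwheel '[[0,0,0,0,0,0],[0,0,0,0,0,0],[0,0,0,0,0,0],[0,0,0,0,0,0],[0,0,0,0,0,0],[0,0,0,0,0,0],[0,0,0,0,0,0],[0,0,0,0,0,0]]'
cat >> fit.py <<'E'
s=bot.read_state();im,d=cams.capture("wrist");cv2.imwrite("pics/w2.png",im)
for q in("plate_face","bar_slot","bar_grip"):
    for r in models.tip_of(q,"wrist")[:1]:
        u,v=np.round(r["position"]).astype(int);X=world("wrist",(u,v),d[v,u],s);print(q,round(r["conf"],2),u,v,d[v,u],X,"tool",np.array(s["tcp_rot"]).T@(X-s["position"]))
E
python3 fit.py
```

```text
time_s: 3.82
position: [0.5259, -0.0931, 0.3306]
tcp_rot: [[0.255, 0.961, 0.111], [0.876, -0.278, 0.394], [0.41, -0.004, -0.912]]
force: [0.5, -0.7, 0.8]
opening: 1.002
grasp_force: 0.0
time_s: 4.48
position: [0.5244, -0.0906, 0.3317]
tcp_rot: [[0.252, 0.961, 0.114], [0.878, -0.277, 0.391], [0.407, 0.002, -0.913]]
force: [-0.3, -0.5, -0.1]
opening: 1.002
grasp_force: 0.0
[ 0.5536 -0.0582 -0.2823  0.4184  0.2246]
[[0.4, -0.6], [1.2, -0.3], [1.7, 1.0], [-2.5, 0.8], [-2.7, -2.7], [-4.2, 2.4], [0.1, -0.5], [1.5, -2.6], [-1.4, -0.7], [-0.2, -0.0], [0.8, -0.5], [0.8, -0.2], [-0.1, 0.3], [-0.2, -0.5], [0.3, 0.1], [-0.9, 0.8], [-0.3, -2.4], [1.3, 0.5], [0.5, 1.1], [0.6, 3.5]]
grip [ 0.5371 -0.0505  0.2344]
rows 0.1 [ 0.0007 -0.0013 -0.0005 -0.0003  0.0009 -0.0008] tcp [ 0.5251 -0.0919  0.3312]
rows 0.0 [ 0.012   0.0377 -0.0919 -0.0003  0.0009 -0.0008] tcp [ 0.5364 -0.0529  0.2399]
plate_face 0.81 326 127 0.2764204 [0.5626 0.0267 0.2234] tool [0.0685 0.0041 0.1491]
bar_slot 0.97 325 179 0.32799056 [ 0.5519 -0.0097  0.1665] tool [0.0107 0.0038 0.1857]
bar_grip 0.91 323 215 0.23436485 [ 0.5357 -0.0553  0.2546] tool [0.0025 0.001  0.0855]
```

View pics/w2.png

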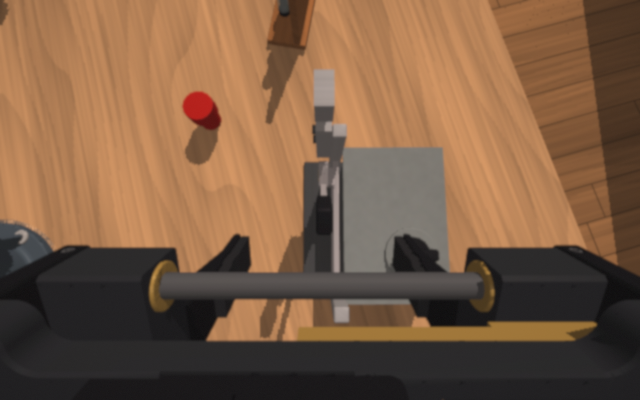

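```bash
python3 -m handwheel '[[0.002,0.006,-0.015,0,0,0],[0.004,0.012,-0.03,0,0,0],[0.006,0.018,-0.045,0,0,0],[0.008,0.024,-0.06,0,0,0],[0.01,0.031,-0.076,0,0,0],[0.012,0.038,-0.092,0,0,0],[0.012,0.038,-0.092,0,0,0],[0.012,0.038,-0.092,0,0,0]]'
python3 -m handwheel '[[0,0,0,0,0,0],[0,0,0,0,0,0],[0,0,0,0,0,0],[0,0,0,0,0,0],[0,0,0,0,0,0],[0,0,0,0,0,0],[0,0,0,0,0,0],[0,0,0,0,0,0]]' -1
python3 -m handwheel '[[0,0,0,0,0,0],[0,0,0,0,0,0],[0,0,0,0,0,0],[0,0,0,0,0,0],[0,0,0,0,0,0],[0,0,0,0,0,0],[0,0,0,0,0,0],[0,0,0,0,0,0]]'
```

```text
time_s: 5.35
position: [0.5362, -0.0526, 0.2388]
tcp_rot: [[0.253, 0.961, 0.112], [0.877, -0.277, 0.392], [0.408, -0.001, -0.913]]
force: [0.5, -0.1, -0.3]
opening: 0.999
grasp_force: 0.0
time_s: 6.02
position: [0.5366, -0.053, 0.2394]
tcp_rot: [[0.253, 0.961, 0.114], [0.877, -0.277, 0.391], [0.408, 0.001, -0.913]]
force: [-1.0, 0.1, -0.3]
opening: 0.482
grasp_force: 0.0
time_s: 6.68
position: [0.5372, -0.0531, 0.2393]
tcp_rot: [[0.253, 0.961, 0.115], [0.878, -0.278, 0.391], [0.407, 0.002, -0.913]]
force: [3.8, 0.3, -3.1]
opening: 0.154
grasp_force: 30.0
```

```bash
python3 -m handwheel '[[0,0,0.002,0,0,0],[0,0,0.006,0,0,0],[0,0,0.01,0,0,0],[0,0,0.014,0,0,0],[0,0,0.018,0,0,0],[0,0,0.022,0,0,0],[0,0,0.026,0,0,0],[0,0,0.03,0,0,0]]'
python3 -m handwheel '[[0,0,0.005,0,0,0],[0,0,0.01,0,0,0],[0,0,0.015,0,0,0],[0,0,0.02,0,0,0],[0,0,0.025,0,0,0],[0,0,0.03,0,0,0],[0,0,0.034,0,0,0],[0,0,0.0365,0,0,0]]'
python3 - <<'E'
from h import *
np.set_printoptions(precision=4,suppress=True)
s=bot.read_state();print(s["position"],s["force"],s["opening"])
im,d=cams.capture("wrist");cv2.imwrite("pics/w3.png",im)
im2,d2=cams.capture("side");
a=cv2.resize(im[40:240,240:440],(400,400),interpolation=2);b=cv2.resize(im2[130:270,230:370],(400,400),interpolation=2)
cv2.imwrite("pics/c3.png",np.hstack([a,b]))
for q in("plate_face","bar_slot"):
    for r in models.tip_of(q,"wrist")[:1]+models.tip_of(q,"side")[:1]: print(q,r)
P=[.5536,-.0582,-.2823]
print("expected side: slot,lip",proj("side",B(P,bar(.015,.075,.4184,.0665))),proj("side",B(P,[-.018,.08,.2246])))
E
```

```text
time_s: 7.35
position: [0.5371, -0.0531, 0.2687]
tcp_rot: [[0.253, 0.961, 0.115], [0.878, -0.278, 0.391], [0.407, 0.002, -0.913]]
force: [6.4, 0.7, -7.1]
opening: 0.159
grasp_force: 30.0
time_s: 8.02
position: [0.5371, -0.0531, 0.3054]
tcp_rot: [[0.253, 0.961, 0.115], [0.878, -0.278, 0.391], [0.407, 0.002, -0.913]]
force: [6.4, 0.2, -7.1]
opening: 0.16
grasp_force: 30.0
[ 0.5371 -0.0531  0.3054] [ 6.4276  0.1693 -7.1287] 0.15986710495055828
plate_face {'position': [322.0, 161.7], 'conf': 0.67}
plate_face {'position': [296.5, 192.6], 'conf': 0.6}
bar_slot {'position': [321.5, 197.6], 'conf': 0.97}
bar_slot {'position': [304.1, 184.5], 'conf': 0.88}
expected side: slot,lip [305.4768 183.4722] [297.1373 192.4621]
```

View pics/c3.png

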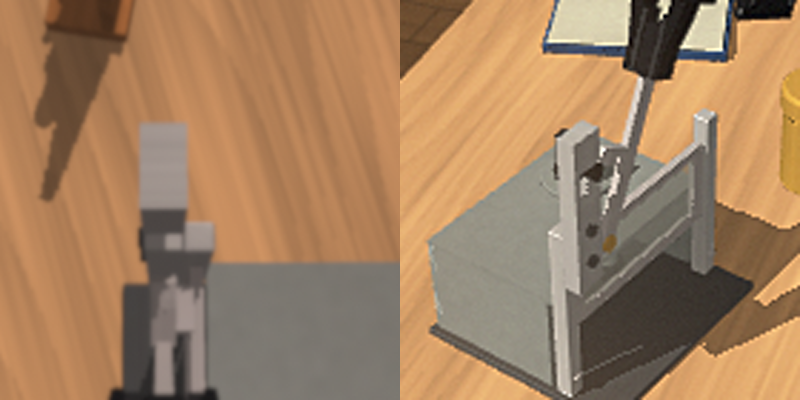

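Run:
```python
from h import *
np.set_printoptions(precision=4,suppress=True)
P=np.array([.5536,-.0582,-.2823]);th0=.4184;l0=.0661
s=bot.read_state();r=.1645
xb=np.array([np.cos(P[2]),np.sin(P[2]),0])
t0=B(P,bar(0,r,th0,l0));print(t0,s["position"])
for th in np.arange(.4184,-.03,-.03):
    l=.2356-.09-.0745*np.cos(th)-.027*np.sin(th)
    print(round(th,3),round(l,4),np.r_[B(P,bar(0,r,th,l))-t0,(th-th0)*xb/2])
```

```text
[ 0.5364 -0.053   0.3064] [ 0.5371 -0.0531  0.3051]
0.418 0.0666 [ 0.      0.      0.0005  0.     -0.      0.    ]
0.388 0.0664 [ 0.0013  0.0044  0.0023 -0.0144  0.0042 -0.    ]
0.358 0.0664 [ 0.0025  0.0088  0.004  -0.0288  0.0084 -0.    ]
0.328 0.0664 [ 0.0038  0.0132  0.0057 -0.0432  0.0125 -0.    ]
0.298 0.0665 [ 0.0051  0.0177  0.0073 -0.0576  0.0167 -0.    ]
0.268 0.0666 [ 0.0065  0.0223  0.0088 -0.072   0.0209 -0.    ]
0.238 0.0668 [ 0.0078  0.0269  0.0103 -0.0864  0.0251 -0.    ]
0.208 0.0671 [ 0.0091  0.0315  0.0117 -0.1008  0.0292 -0.    ]
0.178 0.0675 [ 0.0105  0.0362  0.013  -0.1153  0.0334 -0.    ]
0.148 0.0679 [ 0.0118  0.0408  0.0142 -0.1297  0.0376 -0.    ]
0.118 0.0684 [ 0.0132  0.0455  0.0154 -0.1441  0.0418 -0.    ]
0.088 0.069 [ 0.0146  0.0502  0.0165 -0.1585  0.046  -0.    ]
0.058 0.0697 [ 0.0159  0.055   0.0175 -0.1729  0.0501 -0.    ]
0.028 0.0704 [ 0.0173  0.0597  0.0184 -0.1873  0.0543 -0.    ]
-0.002 0.0711 [ 0.0187  0.0644  0.0192 -0.2017  0.0585 -0.    ]
```

```bash
python3 -m handwheel '[[0.0018,0.0043,0.0023,-0.0144,0.0042,0],[0.0033,0.0086,0.004,-0.0288,0.0084,0],[0.0047,0.013,0.0057,-0.0432,0.0125,0],[0.006,0.0175,0.0073,-0.0576,0.0167,0],[0.0074,0.022,0.0088,-0.072,0.0209,0],[0.0088,0.0266,0.0103,-0.0864,0.0251,0],[0.0101,0.0312,0.0117,-0.1008,0.0292,0],[0.0101,0.0312,0.0117,-0.1008,0.0292,0]]'
python3 - <<'E'
from h import *
s=bot.read_state();print(s["force"],s["position"],s["moment"])
im,d=cams.capture("wrist")
im2,d2=cams.capture("side");
a=cv2.resize(im[40:240,240:440],(400,400),interpolation=2);b=cv2.resize(im2[150:220,270:340],(400,400),interpolation=2)
cv2.imwrite("pics/c4.png",np.hstack([a,b]))
E
```

```text
time_s: 8.98
position: [0.5464, -0.0211, 0.3168]
tcp_rot: [[0.269, 0.961, 0.057], [0.941, -0.275, 0.198], [0.206, 0.0, -0.979]]
force: [2.7, -1.2, -5.5]
opening: 0.164
grasp_force: 30.0
[ 2.70084965 -1.24527926 -5.50962356] [ 0.54644207 -0.02107108  0.31682607] [-0.70752425 -0.41616033 -0.12284935]
```

View pics/c4.png

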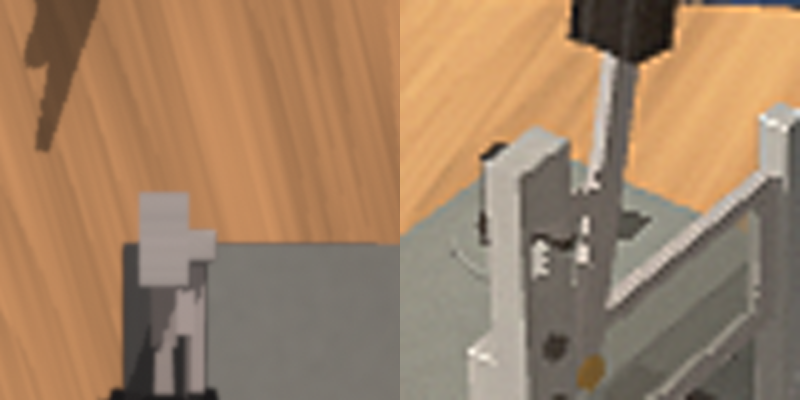

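```bash
python3 -m handwheel '[[0.0014,0.0047,0.0013,-0.0145,0.0042,0],[0.0027,0.0093,0.0025,-0.0289,0.0084,0],[0.0041,0.014,0.0037,-0.0433,0.0126,0],[0.0055,0.0187,0.0048,-0.0577,0.0168,0],[0.0068,0.0235,0.0058,-0.0721,0.0209,0],[0.0082,0.0282,0.0067,-0.0865,0.0251,0],[0.0096,0.0329,0.0075,-0.1009,0.0293,0],[0.0096,0.0329,0.0075,-0.1009,0.0293,0]]'
python3 - <<'E'
from h import *
np.set_printoptions(precision=4,suppress=True)
s=bot.read_state();print(s["force"],s["position"],s["moment"])
P=np.array([.5536,-.0582,-.2823])
R=np.array(s["tcp_rot"]);zb=-R[:,2];yb=np.array([-np.sin(P[2]),np.cos(P[2]),0]);print("lean tool",-zb@yb)
h=np.array(s["position"])-B(P,[-.018,.067,.09]);print("bay y off",h@yb,"z",h[2],"lift",h[2]-.1645)
E
```

```text
time_s: 9.75
position: [0.5558, 0.0113, 0.3242]
tcp_rot: [[0.276, 0.961, -0.002], [0.961, -0.276, -0.001], [-0.002, -0.002, -1.0]]
force: [1.8, -0.8, -6.5]
opening: 0.159
grasp_force: 30.0
[ 1.7817 -0.7538 -6.5173] [0.5558 0.0113 0.3242] [-0.3435 -0.6484  0.0784]
lean tool -0.0017043086592522575
bay y off 0.00040157554861540657 z 0.23424029990484516 lift 0.06974029990484515
```

```bash
python3 -m handwheel '[[0,0,-0.001,0,0,0],[0,0,-0.002,0,0,0],[0,0,-0.003,0,0,0],[0,0,-0.004,0,0,0],[0,0,-0.005,0,0,0],[0,0,-0.006,0,0,0],[0,0,-0.007,0,0,0],[0,0,-0.007,0,0,0]]'
python3 -m handwheel '[[0,0,-0.0005,0,0,0],[0,0,-0.001,0,0,0],[0,0,-0.0015,0,0,0],[0,0,-0.002,0,0,0],[0,0,-0.0025,0,0,0],[0,0,-0.003,0,0,0],[0,0,-0.003,0,0,0],[0,0,-0.003,0,0,0]]'
```

```text
time_s: 10.42
position: [0.5558, 0.011, 0.3176]
tcp_rot: [[0.277, 0.961, -0.001], [0.961, -0.277, -0.0], [-0.001, -0.001, -1.0]]
force: [-0.2, -0.9, -6.9]
opening: 0.157
grasp_force: 30.0
time_s: 11.08
position: [0.5559, 0.0111, 0.3148]
tcp_rot: [[0.277, 0.961, -0.001], [0.961, -0.277, -0.0], [-0.001, -0.001, -1.0]]
force: [-0.9, -1.1, -7.2]
opening: 0.158
grasp_force: 30.0
```

```bash
python3 -m handwheel '[[0,0,-0.0004,0,0,0],[0,0,-0.0008,0,0,0],[0,0,-0.0012,0,0,0],[0,0,-0.0016,0,0,0],[0,0,-0.002,0,0,0],[0,0,-0.002,0,0,0],[0,0,-0.002,0,0,0],[0,0,-0.002,0,0,0]]'
```

```text
time_s: 11.75
position: [0.5559, 0.0112, 0.3128]
tcp_rot: [[0.277, 0.961, -0.001], [0.961, -0.277, -0.0], [-0.001, -0.001, -1.0]]
force: [-2.0, -0.8, -6.9]
opening: 0.162
grasp_force: 30.0
```

```bash
python3 -m handwheel '[[0,0,-0.0004,0,0,0],[0,0,-0.0008,0,0,0],[0,0,-0.0012,0,0,0],[0,0,-0.0016,0,0,0],[0,0,-0.002,0,0,0],[0,0,-0.002,0,0,0],[0,0,-0.002,0,0,0],[0,0,-0.002,0,0,0]]'
python3 - <<'E'
from h import *
im2,d2=cams.capture("side");im,d=cams.capture("top")
b=cv2.resize(im2[150:220,270:340],(400,400),interpolation=2)
a=cv2.resize(im[140:210,280:350],(400,400),interpolation=2)
cv2.imwrite("pics/c5.png",np.hstack([a,b]))
for r in models.tip_of("bar_slot","side")[:1]+models.tip_of("plate_face","side")[:1]:print(r)
P=np.array([.5536,-.0582,-.2823]);print(proj("side",B(P,bar(.015,.075,0,.0563))),proj("side",B(P,[-.018,.08,.2246])))
E
```

```text
time_s: 12.42
position: [0.556, 0.0112, 0.312]
tcp_rot: [[0.277, 0.961, -0.0], [0.961, -0.277, -0.0], [-0.0, 0.0, -1.0]]
force: [-5.6, -0.8, 0.9]
opening: 0.159
grasp_force: 30.0
{'position': [293.4, 194.5], 'conf': 0.89}
{'position': [294.9, 192.7], 'conf': 0.58}
[296.60964668 194.14327826] [297.13729609 192.46212659]
```

View pics/c5.png

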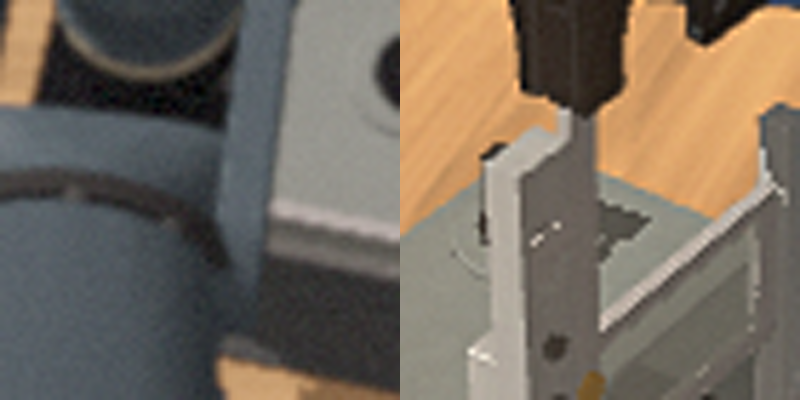

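```bash
python3 -m handwheel '[[0,0,0,0,0,0],[0,0,0,0,0,0],[0,0,0,0,0,0],[0,0,0,0,0,0],[0,0,0,0,0,0],[0,0,0,0,0,0],[0,0,0,0,0,0],[0,0,0,0,0,0]]' 0.2
python3 - <<'E'
from h import *
im2,d2=cams.capture("side")
b=cv2.resize(im2[130:270,230:370],(560,560),interpolation=2)
cv2.imwrite("pics/c6.png",b)
for r in models.tip_of("bar_slot","side")[:1]:print(r)
E
```

```text
time_s: 13.28
position: [0.5564, 0.0112, 0.311]
tcp_rot: [[0.277, 0.961, 0.0], [0.961, -0.277, -0.0], [-0.0, 0.0, -1.0]]
force: [0.1, -0.3, 0.6]
opening: 0.582
grasp_force: 0.0
{'position': [292.0, 193.0], 'conf': 0.74}
```

Bar slot has not moved; retreat straight up, then check.

```bash
python3 -m handwheel '[[0,0,0.01,0,0,0],[0,0,0.02,0,0,0],[0,0,0.035,0,0,0],[0,0,0.05,0,0,0],[0,0,0.07,0,0,0],[0,0,0.09,0,0,0],[0,0,0.11,0,0,0],[0,0,0.12,0,0,0]]'
python3 -m handwheel '[[-0.02,0,0,0,0,0],[-0.05,0,0,0,0,0],[-0.08,0,0,0,0,0],[-0.1,0,0,0,0,0],[-0.1,0,0,0,0,0],[-0.1,0,0,0,0,0],[-0.1,0,0,0,0,0],[-0.1,0,0,0,0,0]]'
python3 - <<'E'
from h import *
im2,d2=cams.capture("side")
im,d=cams.capture("wrist")
b=cv2.resize(im2[130:270,230:370],(400,400),interpolation=2);a=cv2.resize(im[:,120:520],(400,400))
cv2.imwrite("pics/c7.png",np.hstack([a,b]))
P=np.array([.5536,-.0582,-.2823])
for r in models.tip_of("bar_slot","side")[:1]+models.tip_of("bar_grip","side")[:1]:print(r)
for th in(-.03,0,.04):print(proj("side",B(P,bar(0,.158,th,.0575))))
E
```

```text
time_s: 14.05
position: [0.5573, 0.011, 0.4352]
tcp_rot: [[0.277, 0.961, 0.006], [0.961, -0.277, -0.001], [0.0, 0.007, -1.0]]
force: [0.1, -0.3, -0.0]
opening: 0.597
grasp_force: 0.0
time_s: 14.72
position: [0.4575, 0.011, 0.4312]
tcp_rot: [[0.277, 0.961, 0.001], [0.961, -0.277, -0.0], [-0.0, 0.001, -1.0]]
force: [-0.4, -0.4, -0.7]
opening: 0.601
grasp_force: 0.0
{'position': [292.8, 193.4], 'conf': 0.77}
{'position': [301.2, 157.5], 'conf': 0.88}
[298.43610902 159.0295675 ]
[299.84483398 157.99105072]
[301.7134047  156.70566965]
```

View pics/c7.png

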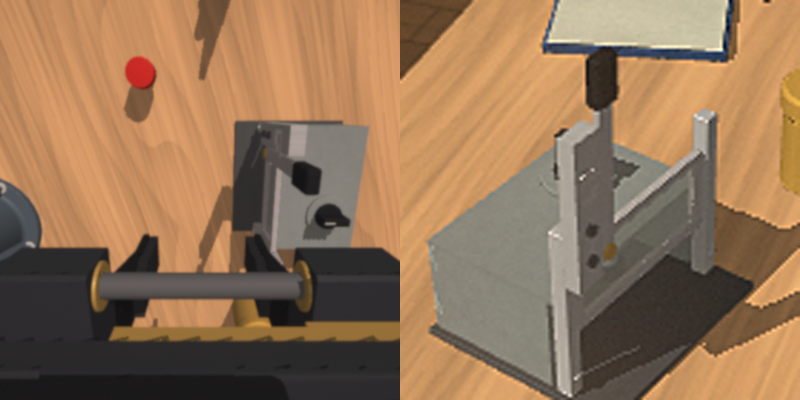

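The guard hangs open on the upright bar (grip at about (301,157) in the side view, guard still raised), with the robot well clear of it.

```bash
python3 -c "
from rig import bot
print(bot.hand_in())"
```

```text
the job is handed in; nothing more can be done
None
```

The guard now hangs open by itself, with the upright bar's hook down over the notch lip at a lift of about 57 mm; the canister, rack and saver were not touched, and the job was handed in at about 15 s.

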